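# Set up a phone for battery bonding

## Robot

A 7-joint arm with a two-finger parallel gripper is mounted at the origin on the work surface. World frame = base frame: x ahead of the robot, y to its left, z up, the work surface at z = 0. Lengths are in m, angles in rad, forces in N, time in s.
With the tool pointing down it reaches from about 0.35 to 0.9 m from the base axis. Payload 7.2 kg.
Tool frame: the origin (TCP) lies at the very end of the fingers, on their centre line; the grasp point (between the pads) lies bot.grip_point_offset behind it (bot.grip_point_offset is the distance from the TCP to the grasp point, in m); z points along the fingers, y is the direction in which the jaws open and shut (so a half turn about z gives the same grasp; the last joint's range is limited). The gripper opens to 85 mm and grips with 20 to 120 N. Pads are 22 mm wide; open, the fingers measure 114 mm over their backs; the gripper's body (76 mm by 85 mm) begins 54 mm behind the grasp point. The pads swing forward as they close: fully open they stand 13 mm farther back than shut.
Start: joints at [1.169, 0.411, -0.013, 1.596, 0.006, 1.134, -0.082], TCP at [0.205, -0.591, 0.231] pointing down, gripper open.
Joint ranges: [-2.95, 2.95], [-0.29, 1.99], [-1.47, 1.44], [0.14, 2.54], [-1.03, 4.17], [0.13, 1.85], [-2.86, 2.86]. Speed limits (rad/s): [2.39, 2.39, 3.01, 3.01, 3.14, 3.14, 3.14].

## Interface

Orientations are given as [roll, pitch, yaw] about the fixed x, y, z axes, in that order (R = Rz(yaw) Ry(pitch) Rx(roll)).
In Python, from workcell import bot gives the robot as it stands. The module is installed in compiled form; this text tells all that it offers.
- The arm moves only by the shell command python3 -m inch 'ROWS' [FORCE]. ROWS is JSON, a list of rows, each an object with "linear": the shift along the tool's x, y, z in m, a list of three; "spin": the turn about the tool's z in rad; "fingers": the opening, from 0 (shut) to 1 (fully open). A call has 1 to 20 rows; each row is the pose to reach, as a shift and turn from the pose commanded when the call began, along the tool's axes at that moment; what a row does not reach only later rows make up. A row lasts 1/12 s, in which the tool goes at most 41.7 mm and 7.16 degrees, less where a joint would pass 70% of its speed; a pose out of reach is approached as far as the arm can. A call with a gripper value outside its range is refused whole. The fingers move at their own pace and stop on an object; FORCE is the grip in N (left out, the last holds). Time passes only in rows, so rows that repeat a pose let the fingers close. It gives the time, the measured TCP pose, the force and the opening at its end, in the units of the state.
- bot.sense(): the state, without advancing time (a new reading comes with each control period).
- bot.read_camera(name): name is "side" or "top"; returns the picture (384x512x3 uint8, red, green, blue); there is no depth.
- bot.camera_params(name): a dict with "K" (3x3 intrinsics, pixels), "R" (3x3) and "t" (3): a world point X has camera coordinates R X + t. Camera axes: x right, y down, z forward; pixel columns grow to the right and rows downward; lengths in m; the calibration is good to about 2 mm. A picture is of the moment at which its call begins. camera_params takes no time and is no camera call.
- bot.close_job(): hands the job in, once; it reports no verdict.
The state is a dict: "time_s": time; "joint_positions": joint angles; "joint_velocities": joint speeds; "joint_efforts": joint torques, N m; "tcp_pos": TCP position; "tcp_rot": TCP orientation; "wrist_force": force on the tool from outside, world axes, zero at the start; "moment": the same for the moment, N m; "finger_gap": finger opening in m.
Only numpy, scipy, OpenCV 4.12 (cv2) and the standard library are available. Lean on these libraries where they do the work, as an engineer would, in place of code of your own. Each camera call takes 0.05 s, during which the arm holds its last target. There are 200 camera calls.

## Task

Set up the opened phone for bonding its new battery: lay the long battery centred and lengthwise in the phone's empty battery bay, then set the steel press weight gently on top of it, centred and lengthwise too. Stand the screw dish behind the phone, off the middle of its far short edge with a gap of about 20 mm, and stand the amber flux jar midway between the phone and the circuit-board jig. Leave the short battery, the solder spool, the parts box and the tip-cleaner pot where they are.

Things in the scene. Friction and masses are not known exactly. Their poses are not given: they have to be found in the camera images.
- phone: Opened phone, dark grey, fixed, 155 (x) x 75 mm, x pointing roughly away from the robot. Origin: centre of its underside, at bench height. Frame 6 mm thick; 4 mm higher blocks at both ends: green with two lenses at the far (+x) end, black at the near end. Between them, centred over the origin, the empty bay: flat floor 6 mm up, 106 mm long, open over the full width. Left or right of the jig.
- jig: Circuit-board jig, fixed, beside the phone on the mat at about 210 mm centre to centre: square aluminium base 80 x 80 mm, with two dark jaws and a green board clamped between, 22 mm high over all. Origin: centre of its underside; axes roughly parallel to the phone's. Phone and jig lie on a blue mat 1 mm thin, which has no effect on contacts.
- long_battery: The longer of the two flat dark batteries with a light label: 85 (x) x 46 (y) x 9 mm (z), 60 g. Origin: centre of its underside. Lies loose on the bench, its x axis within 0.5 rad of the robot's forward direction.
- short_battery: The shorter flat dark battery: 55 (x) x 46 (y) x 9 mm, otherwise the same look. Not wanted; to be left alone. Origin: centre of its underside.
- weight: Press weight: plain bright steel block, 56 (x) x 36 (y) x 30 mm high, 0.36 to 0.59 kg. Origin: centre of its underside; its x axis within 0.5 rad of forward at the start.
- dish: Screw dish: round open steel dish with straight sides, 54 mm diameter, 18 mm high, wall 3 mm, floor 4 mm, a few tiny screws in it (they do not come out), 80 g. Origin: centre of its underside.
- jar: Flux jar: small round amber glass jar with a black cap of the same diameter, 38 mm diameter, 38 mm high, 50 to 100 g. Origin: centre of its underside.
- spool: Solder spool, white flanged reel, 56 mm diameter, 32 mm high, standing on its flange; to be left alone. Origin: centre of its underside.
- parts_box: Square white parts box, 48 x 48 x 32 mm, its top showing four dark compartments with small brass and copper parts; to be left alone. Origin: centre of its underside.
- tip_pot: Tip-cleaner pot, dark steel, 60 mm diameter, 42 mm high, filled with brass wool; to be left alone. Origin: centre of its underside.
Mind the look-alikes: they are no part of the job. What is shaped like the dish but brown is not meant. Of the things shaped like the jar, the amber one is meant.

How it is judged:
On the way, in this order (a step that is already met when the one before it is completed fails the run):
1. the long battery lies in the phone's bay, let go (x of long_battery in the frame of phone between -0.01 and 0.01 m and y of long_battery in the frame of phone between -0.012 and 0.012 m and z of long_battery in the frame of phone between 0.003 and 0.009 m and angle between the x axis of long_battery and the x axis of phone, either way round below 0.2 rad and angle between long_battery's own z axis and vertical below 0.1 rad and contact force between the fingers and long_battery below 0.1 N and linear speed of long_battery below 0.01 m/s), for 0.2 s.
2. the weight stands on the long battery in the bay, let go (x of long_battery in the frame of phone between -0.01 and 0.01 m and y of long_battery in the frame of phone between -0.012 and 0.012 m and z of long_battery in the frame of phone between 0.003 and 0.009 m and angle between the x axis of long_battery and the x axis of phone, either way round below 0.2 rad and angle between each of long_battery, weight's own z axis and vertical below 0.1 rad and x of weight in the frame of long_battery between -0.012 and 0.012 m and y of weight in the frame of long_battery between -0.01 and 0.01 m and z of weight in the frame of long_battery between 0.006 and 0.012 m and angle between the x axis of weight and the x axis of long_battery, either way round below 0.3 rad and contact force between the fingers and weight below 0.1 N and linear speed of weight below 0.01 m/s), for 0.2 s.
At the end, for the whole second after the job is handed in: Battery in bay: centred to 10 mm along, 12 across, 0.2 rad; weight on it: 12 along, 10 across, 0.3 rad; dish upright beyond the far edge, gap 5-35 mm, within 15 of the centre line; jar upright, at most 121 mm from phone and jig centres, within 27 of each one's cross line. All released, at rest (x of long_battery in the frame of phone between -0.01 and 0.01 m and y of long_battery in the frame of phone between -0.012 and 0.012 m and z of long_battery in the frame of phone between 0.003 and 0.009 m and angle between the x axis of long_battery and the x axis of phone, either way round below 0.2 rad and angle between each of long_battery, weight, dish, jar's own z axis and vertical below 0.1 rad and linear speed of each of long_battery, weight, dish, jar below 0.01 m/s and x of weight in the frame of long_battery between -0.012 and 0.012 m and y of weight in the frame of long_battery between -0.01 and 0.01 m and z of weight in the frame of long_battery between 0.006 and 0.012 m and angle between the x axis of weight and the x axis of long_battery, either way round below 0.3 rad and x of dish in the frame of phone between 0.1095 and 0.1395 m and y of dish in the frame of phone between -0.015 and 0.015 m and height (world z) of dish between -0.004 and 0.004 m and horizontal distance between jar and phone below 0.121 m and horizontal distance between jar and jig below 0.121 m and x of jar in the frame of phone between -0.027 and 0.027 m and x of jar in the frame of jig between -0.027 and 0.027 m and height (world z) of jar between -0.004 and 0.004 m); the robot touches nothing.
It fails at once if the short battery is moved more than 30 mm (distance of short_battery from where it was at the start of the episode above 0.03 m).
It fails at once if the solder spool is moved more than 30 mm (distance of spool from where it was at the start of the episode above 0.03 m).
It fails at once if the parts box is moved more than 30 mm (distance of parts_box from where it was at the start of the episode above 0.03 m).
It fails at once if the tip-cleaner pot is moved more than 30 mm (distance of tip_pot from where it was at the start of the episode above 0.03 m).
It fails at once if the weight is dropped onto the phone (falls freely from more than about 13 mm) (horizontal distance between weight and phone below 0.06 m and contact force between the fingers and weight below 0.1 N and linear speed of weight above 0.5 m/s).
It also fails if it takes over 99 s, if anything falls off the work surface, if the arm or the gripper's body presses on something with over 40 N, if the wrist force passes 120 N, or if a joint passes its speed limit or range.

## Working session

There is one attempt and no reset: what is moved stays moved. The work goes in short steps, Python scripts to look and compute and a shell command to move; the robot and the scene stay as the last step left them, time stands still between calls to the robot, and variables do not carry over. Pictures are saved under pics/ and viewed, about 12 in all and at most 16, crops included, and the job is handed in when it is done.

```bash
mkdir -p pics; python3 - <<'E'
from workcell import bot
import cv2
s=bot.sense();print(s['time_s'],s['tcp_pos'],s['tcp_rot'],s['finger_gap'],bot.grip_point_offset)
for n in('top','side'):
    im=bot.read_camera(n);cv2.imwrite(f'pics/{n}0.png',im[:,:,::-1]);p=bot.camera_params(n);print(n,p)
E
```

```text
0.0 [ 0.20457365 -0.5900514   0.23046808] [-3.14001430e+00  1.15351393e-04  3.33800694e-01] 0.08518661972818022 0.0187
top {'K': array([[478.09959434,   0.        , 253.20907036],
       [  0.        , 478.09959434, 188.80876969],
       [  0.        ,   0.        ,   1.        ]]), 'R': array([[ 0.01645935, -0.99973038,  0.01637846],
       [-0.99186665, -0.01839323, -0.12594539],
       [ 0.12621269, -0.01417227, -0.99190196]]), 't': array([0.02825077, 0.56649204, 1.53424453])}
side {'K': array([[437.78172695,   0.        , 254.18778255],
       [  0.        , 437.78172695, 192.64636862],
       [  0.        ,   0.        ,   1.        ]]), 'R': array([[ 0.94386118, -0.33026444, -0.00717453],
       [-0.22190524, -0.61779409, -0.75437957],
       [ 0.24471237,  0.71362165, -0.65639926]]), 't': array([-0.50704056,  0.17700053,  1.3394335 ])}
```

```bash
python3 - <<'E'
import cv2
im=cv2.imread('pics/top0.png');cv2.imwrite('pics/top0b.png',cv2.resize(im,(800,600),interpolation=cv2.INTER_CUBIC))
im=cv2.imread('pics/side0.png');cv2.imwrite('pics/side0b.png',cv2.resize(im,(800,600),interpolation=cv2.INTER_CUBIC))
E
```

```text
(no output)
```

View pics/top0b.png

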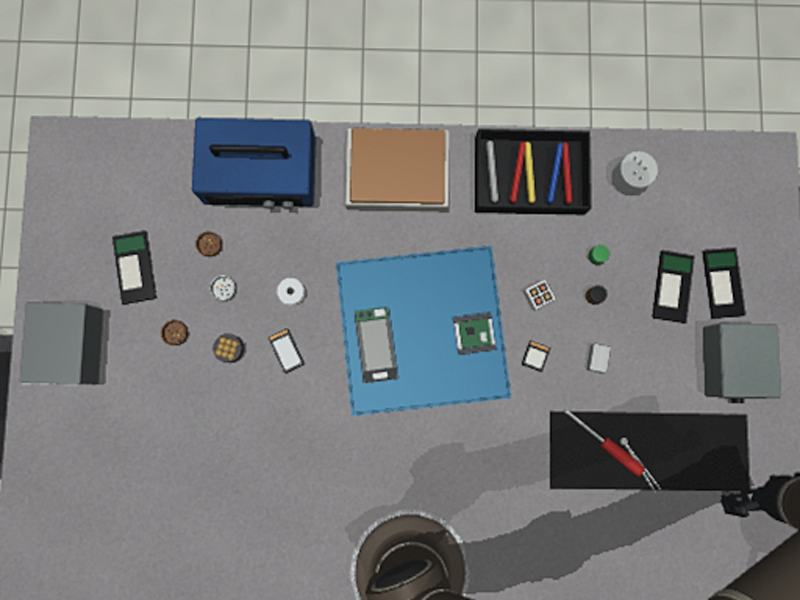

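View pics/side0b.png

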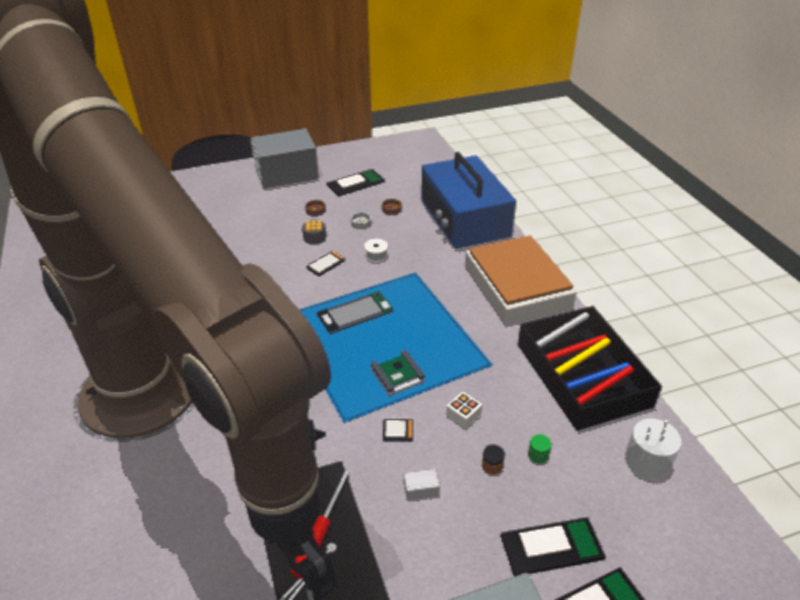

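The top view (in 800x600 pixels) shows:
- Phone (376,345) and jig (475,333).
- Batteries: long (287,350), short (536,355). The long one is visibly longer.
- Weight (599,358).
- Dish: the steel one at (222,288). The brown ones at (208,243) and (175,332) are look-alikes.
- Jar: black cap (596,295), amber body in the side view at (493,460). The green one at (599,254) is a look-alike.

Next I segment these and confirm them in one enlarged crop.

```bash
cat > h.py <<'E'
import numpy as np,cv2
from workcell import bot
def ray(n,uv,z):
    p=bot.camera_params(n);R,t=p['R'],p['t'];c=-R.T@t
    d=R.T@np.linalg.inv(p['K'])@np.array([uv[0],uv[1],1.]);return (c+d*(z-c[2])/d[2])[:2]
def seg(im,seed,z,r=34,thr=38,mode='diff',n='top'):
    """rect of the blob at seed (px of 512 image) -> contour, world centre, size, angle"""
    u,v=map(int,seed);x0,y0=u-r,v-r
    c=cv2.resize(im[y0:y0+2*r,x0:x0+2*r],None,fx=4,fy=4,interpolation=cv2.INTER_CUBIC).astype(int)
    if mode=='diff': m=np.abs(c-np.median(c.reshape(-1,3),0)).max(2)>thr
    elif mode=='notblue': m=~((c[...,0]-c[...,2])>50)
    elif mode=='bright': m=c.min(2)>thr
    elif mode=='dark': m=c.max(2)<thr
    m=cv2.morphologyEx(m.astype(np.uint8),cv2.MORPH_CLOSE,np.ones((9,9)));m=cv2.morphologyEx(m,cv2.MORPH_OPEN,np.ones((9,9)))
    cs=cv2.findContours(m,cv2.RETR_EXTERNAL,cv2.CHAIN_APPROX_NONE)[0]
    cs=[k for k in cs if cv2.contourArea(k)>300]
    k=min(cs,key=lambda k:-cv2.pointPolygonTest(k,(4.*r,4.*r),True))
    cv2.drawContours(c:=c.astype(np.uint8),[k],-1,(255,0,255),1)
    w=np.array([ray(n,((q[0]+.5)/4-.5+x0,(q[1]+.5)/4-.5+y0),z) for q in k[:,0]])
    (cx,cy),(a,b),an=cv2.minAreaRect((w*1000).astype(np.float32))
    if a<b: an-=90
    an=(an+90)%180-90
    return c,np.array([cx,cy])/1000,(max(a,b),min(a,b)),np.deg2rad(an)
E
cat > m.py <<'E'
from h import *
im=cv2.imread('pics/top0.png');T=[]
for nm,s,z,r,mode,thr in [('phone',(240.5,221),.006,36,'notblue',0),('jig',(304,213),.015,30,'notblue',0),('long',(184,224),.009,26,'diff',38),
  ('weight',(383.5,229),.030,16,'bright',165),('dish',(142.5,184),.018,18,'diff',38),('jar',(381.5,188.5),.038,16,'dark',70),
  ('short',(343,228),.009,22,'diff',38),('spool',(186,187),.032,20,'diff',38),('box',(346,188),.032,20,'diff',38),('pot',(146,223),.042,22,'diff',38)]:
    c,p,sz,a=seg(im,s,z,r,thr,mode);print(nm,p.round(4),np.round(sz,1),round(float(a),3))
    T.append(cv2.resize(c,(200,200)))
T+=[T[0]*0]*2
side=cv2.imread('pics/side0.png');T[10]=cv2.resize(side[275:325,290:360],(200,143));T[10]=cv2.copyMakeBorder(T[10],0,57,0,0,cv2.BORDER_CONSTANT)
T[11]=cv2.resize(side[120:180,190:260],(200,200))
cv2.imwrite('pics/m1.png',np.vstack([np.hstack(T[i:i+4]) for i in(0,4,8)]))
E
python3 m.py
```

```text
phone [0.4642 0.0792] [155.4  76.2] 0.151
jig [ 0.4911 -0.1295] [83.7 82.4] -1.422
long [0.4477 0.2684] [88.5 49.4] 0.47
weight [ 0.4429 -0.3918] [53.1 33.9] -0.171
dish [0.5781 0.4036] [57.8 49.7] 1.195
jar [ 0.5746 -0.3832] [45.  35.8] -1.094
short [ 0.4461 -0.2605] [58.8 49.9] -0.326
spool [0.5726 0.2575] [61.5 54. ] -1.539
box [ 0.5751 -0.2642] [57.7 50.8] -1.11
pot [0.4491 0.381 ] [67.1 58.9] -1.554
```

View pics/m1.png

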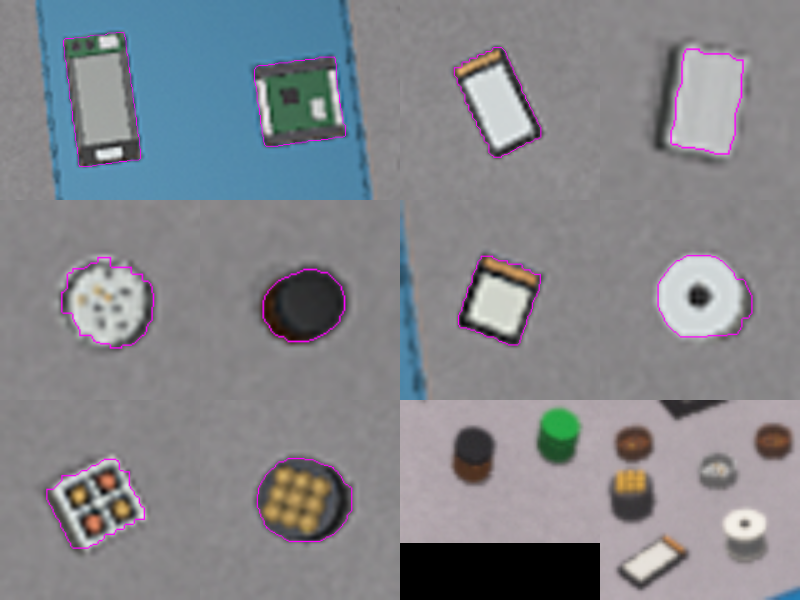

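The crops confirm each choice. The long battery measures about 88x49 mm against 59x50 for the short one. The jar with the amber body under a black cap is the left one in the side crop, and the steel dish is the light one. Phone–jig distance measures 210 mm, which fits. Now I move to the battery.

```bash
cat > go.py <<'E'
import sys,numpy as np
from workcell import bot
from scipy.spatial.transform import Rotation as Ro
s=bot.sense();R=Ro.from_euler('xyz',s['tcp_rot']).as_matrix()
print('t',s['time_s'],'tcp',np.round(s['tcp_pos'],4),'yaw',round(s['tcp_rot'][2],3),'F',np.round(s['wrist_force'],2),'gap',round(s['finger_gap'],4))
for a in sys.argv[1:]:
    x,y,z,w=map(float,a.split(','))
    sp=-((w-s['tcp_rot'][2]+np.pi/2)%np.pi-np.pi/2)
    d=R.T@(np.array([x,y,z])-s['tcp_pos']);print(np.round(d,4),'spin',round(sp,3),'rows',np.linalg.norm(d)/.0417)
E
python3 go.py 0.48,-0.25,0.2,0.47 0.448,0.268,0.1,0.47
```

```text
t 0.1 tcp [ 0.2045 -0.5901  0.2305] yaw 0.334 F [-1.14  0.72  0.81] gap 0.0852
[ 0.3717 -0.2311  0.0308] spin -0.136 rows 10.521091855280314
[ 0.5111 -0.7308  0.1315] spin -0.136 rows 21.618207495963876
```

```bash
V='' ; python3 -m inch '[{"linear":[0.37,-0.23,0.03],"spin":-0.136,"fingers":0.75},{"linear":[0.37,-0.23,0.03],"spin":-0.136,"fingers":0.75},{"linear":[0.37,-0.23,0.03],"spin":-0.136,"fingers":0.75},{"linear":[0.37,-0.23,0.03],"spin":-0.136,"fingers":0.75},{"linear":[0.37,-0.23,0.03],"spin":-0.136,"fingers":0.75},{"linear":[0.37,-0.23,0.03],"spin":-0.136,"fingers":0.75},{"linear":[0.37,-0.23,0.03],"spin":-0.136,"fingers":0.75},{"linear":[0.37,-0.23,0.03],"spin":-0.136,"fingers":0.75},{"linear":[0.37,-0.23,0.03],"spin":-0.136,"fingers":0.75},{"linear":[0.37,-0.23,0.03],"spin":-0.136,"fingers":0.75},{"linear":[0.511,-0.731,0.13],"spin":-0.136,"fingers":0.75},{"linear":[0.511,-0.731,0.13],"spin":-0.136,"fingers":0.75},{"linear":[0.511,-0.731,0.13],"spin":-0.136,"fingers":0.75},{"linear":[0.511,-0.731,0.13],"spin":-0.136,"fingers":0.75},{"linear":[0.511,-0.731,0.13],"spin":-0.136,"fingers":0.75},{"linear":[0.511,-0.731,0.13],"spin":-0.136,"fingers":0.75},{"linear":[0.511,-0.731,0.13],"spin":-0.136,"fingers":0.75},{"linear":[0.511,-0.731,0.13],"spin":-0.136,"fingers":0.75},{"linear":[0.511,-0.731,0.13],"spin":-0.136,"fingers":0.75},{"linear":[0.511,-0.731,0.13],"spin":-0.136,"fingers":0.75}]'; python3 go.py 0.448,0.268,0.1,0.47 0.448,0.268,0.03,0.47
```

```text
time_s: 1.77
tcp_pos: [0.4518, 0.1433, 0.1247]
tcp_rot: [3.141, 0.0, 0.469]
wrist_force: [0.8, -0.4, 1.1]
finger_gap: 0.0638
t 1.7667 tcp [0.4518 0.1433 0.1247] yaw 0.469 F [ 0.84 -0.36  1.14] gap 0.0638
[ 0.053  -0.1129  0.0247] spin -0.001 rows 3.049092818750986
[ 0.053  -0.1129  0.0947] spin -0.001 rows 3.7559770839993813
```

```bash
python3 -m inch '[{"linear":[0.053,-0.113,0.025],"spin":0,"fingers":0.75},{"linear":[0.053,-0.113,0.025],"spin":0,"fingers":0.75},{"linear":[0.053,-0.113,0.025],"spin":0,"fingers":0.75},{"linear":[0.053,-0.113,0.025],"spin":0,"fingers":0.75},{"linear":[0.053,-0.113,0.025],"spin":0,"fingers":0.75},{"linear":[0.053,-0.113,0.025],"spin":0,"fingers":0.75}]'; python3 go.py 0.448,0.268,0.01,0.47
python3 - <<'E'
from h import *
im=bot.read_camera('top')[:,:,::-1];im2=bot.read_camera('side')[:,:,::-1]
cv2.imwrite('pics/b1.png',np.hstack([cv2.resize(im[170:280,130:240],(400,400)),cv2.resize(im2[120:220,150:250],(400,400))]))
E
```

```text
time_s: 2.27
tcp_pos: [0.448, 0.2659, 0.0996]
tcp_rot: [3.141, 0.002, 0.471]
wrist_force: [0.9, -1.4, 0.5]
finger_gap: 0.0639
t 2.2667 tcp [0.448  0.2659 0.0996] yaw 0.471 F [ 0.86 -1.44  0.51] gap 0.0639
[ 0.0011 -0.0019  0.0896] spin 0.001 rows 2.149647789292386
```

View pics/b1.png

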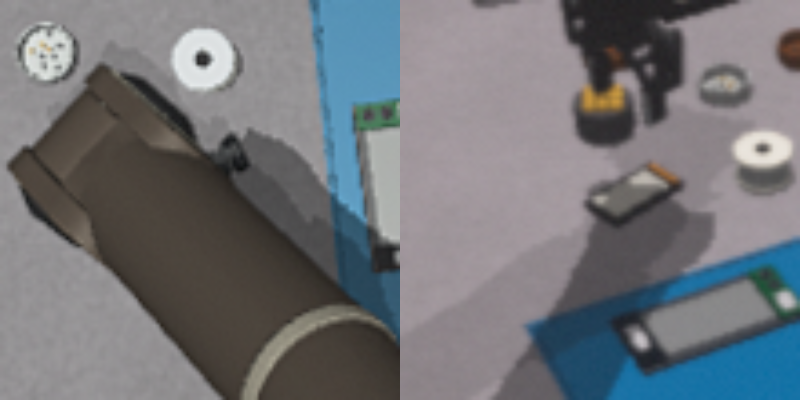

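The top view is mostly arm. The side view shows the gripper over the battery (635,195) with clear bench around it. I descend.

```bash
python3 -m inch '[{"linear":[0.001,-0.002,0.04],"spin":0,"fingers":0.75},{"linear":[0.001,-0.002,0.07],"spin":0,"fingers":0.75},{"linear":[0.001,-0.002,0.085],"spin":0,"fingers":0.75},{"linear":[0.001,-0.002,0.093],"spin":0,"fingers":0.75},{"linear":[0.001,-0.002,0.097],"spin":0,"fingers":0.75},{"linear":[0.001,-0.002,0.097],"spin":0,"fingers":0.75},{"linear":[0.001,-0.002,0.097],"spin":0,"fingers":0.75}]'; python3 go.py
python3 -m inch '[{"linear":[0,0,0.001],"spin":0,"fingers":0.75},{"linear":[0,0,0.002],"spin":0,"fingers":0.75},{"linear":[0,0,0.003],"spin":0,"fingers":0.75},{"linear":[0,0,0.003],"spin":0,"fingers":0.75}]'
```

```text
time_s: 2.95
tcp_pos: [0.4493, 0.2685, 0.0041]
tcp_rot: [3.142, -0.001, 0.469]
wrist_force: [0.2, 0.6, 1.4]
finger_gap: 0.0643
t 2.95 tcp [0.4493 0.2685 0.0041] yaw 0.469 F [0.17 0.55 1.43] gap 0.0643
time_s: 3.28
tcp_pos: [0.4486, 0.2687, 0.0004]
tcp_rot: [3.142, -0.001, 0.47]
wrist_force: [0.1, -0.5, 0.5]
finger_gap: 0.0639
```

```bash
python3 -m inch '[{"linear":[0,0,0],"spin":0,"fingers":0.3},{"linear":[0,0,0],"spin":0,"fingers":0.3},{"linear":[0,0,0],"spin":0,"fingers":0.3},{"linear":[0,0,0],"spin":0,"fingers":0.3},{"linear":[0,0,0],"spin":0,"fingers":0.3},{"linear":[0,0,0],"spin":0,"fingers":0.3},{"linear":[0,0,0],"spin":0,"fingers":0.3},{"linear":[0,0,0],"spin":0,"fingers":0.3}]' 40; python3 -m inch '[{"linear":[0,0,-0.01],"spin":0,"fingers":0.3},{"linear":[0,0,-0.02],"spin":0,"fingers":0.3},{"linear":[0,0,-0.04],"spin":0,"fingers":0.3},{"linear":[0,0,-0.06],"spin":0,"fingers":0.3},{"linear":[0,0,-0.06],"spin":0,"fingers":0.3}]'
python3 go.py 0.464,0.079,0.06,0.151 0.464,0.079,0.02,0.151
python3 - <<'E'
from h import *
im2=bot.read_camera('side')[:,:,::-1]
cv2.imwrite('pics/b2.png',cv2.resize(im2[120:220,150:250],(500,500)))
E
```

```text
time_s: 3.95
tcp_pos: [0.4486, 0.2687, 0.0006]
tcp_rot: [3.141, -0.0, 0.47]
wrist_force: [-1.0, -0.9, 5.3]
finger_gap: 0.0445
time_s: 4.37
tcp_pos: [0.4503, 0.2701, 0.0643]
tcp_rot: [-3.141, -0.006, 0.47]
wrist_force: [1.3, 0.5, -0.9]
finger_gap: 0.0445
t 4.3667 tcp [0.4503 0.2701 0.0643] yaw 0.47 F [ 1.28  0.53 -0.94] gap 0.0445
[-0.0744  0.1766  0.0038] spin 0.319 rows 4.596427637439778
[-0.0746  0.1766  0.0438] spin 0.319 rows 4.7163453892381515
```

View pics/b2.png

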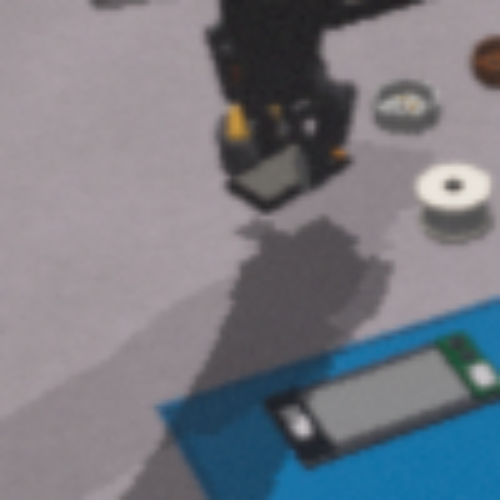

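The battery is held: in the view it hangs level at (265,180), and the gap is 44.5 mm. I carry it to the bay.

```bash
python3 -m inch '[{"linear":[-0.0744,0.177,0.004],"spin":0.319,"fingers":0.3},{"linear":[-0.0744,0.177,0.004],"spin":0.319,"fingers":0.3},{"linear":[-0.0744,0.177,0.004],"spin":0.319,"fingers":0.3},{"linear":[-0.0744,0.177,0.004],"spin":0.319,"fingers":0.3},{"linear":[-0.0744,0.177,0.004],"spin":0.319,"fingers":0.3},{"linear":[-0.0744,0.177,0.004],"spin":0.319,"fingers":0.3},{"linear":[-0.0744,0.177,0.004],"spin":0.319,"fingers":0.3},{"linear":[-0.0744,0.177,0.004],"spin":0.319,"fingers":0.3},{"linear":[-0.0744,0.177,0.004],"spin":0.319,"fingers":0.3}]'; python3 go.py 0.4645,0.079,0.012,0.151
python3 - <<'E'
from h import *
im2=bot.read_camera('side')[:,:,::-1]
cv2.imwrite('pics/b3.png',cv2.resize(im2[140:240,180:280],(500,500)))
E
```

```text
time_s: 5.17
tcp_pos: [0.4621, 0.0786, 0.0561]
tcp_rot: [-3.141, -0.0, 0.153]
wrist_force: [0.5, 0.9, -0.7]
finger_gap: 0.0446
t 5.1667 tcp [0.4621 0.0786 0.0561] yaw 0.153 F [ 0.51  0.86 -0.66] gap 0.0446
[0.0024 0.     0.0441] spin 0.002 rows 1.0591599390542028
```

View pics/b3.png

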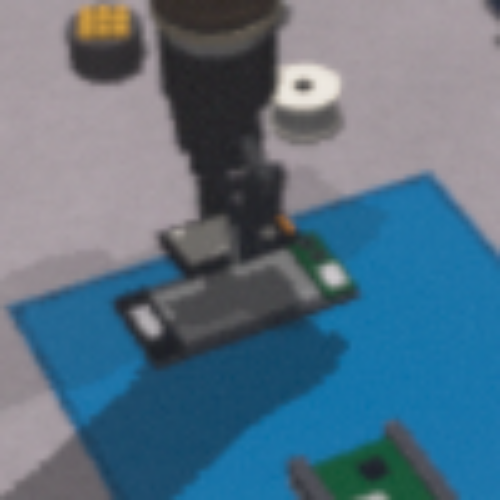

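The battery is level at (235,235), aligned with the bay and 50 mm above it. I lower it.

```bash
python3 -m inch '[{"linear":[0.002,0,0.02],"spin":0,"fingers":0.3},{"linear":[0.002,0,0.035],"spin":0,"fingers":0.3},{"linear":[0.002,0,0.042],"spin":0,"fingers":0.3},{"linear":[0.002,0,0.044],"spin":0,"fingers":0.3},{"linear":[0.002,0,0.046],"spin":0,"fingers":0.3},{"linear":[0.002,0,0.048],"spin":0,"fingers":0.3},{"linear":[0.002,0,0.048],"spin":0,"fingers":0.3},{"linear":[0.002,0,0.048],"spin":0,"fingers":0.3}]'; python3 go.py 0.4645,0.079,0.0065,0.151
```

```text
time_s: 5.88
tcp_pos: [0.4645, 0.0775, 0.0086]
tcp_rot: [3.142, -0.001, 0.151]
wrist_force: [-0.2, -0.2, -1.9]
finger_gap: 0.0445
t 5.8833 tcp [0.4645 0.0775 0.0086] yaw 0.151 F [-0.19 -0.24 -1.91] gap 0.0445
[ 0.0002 -0.0014  0.0021] spin -0.0 rows 0.060825677692630815
```

```bash
python3 -m inch '[{"linear":[0,-0.001,0.001],"spin":0,"fingers":0.3},{"linear":[0,-0.001,0.002],"spin":0,"fingers":0.3},{"linear":[0,-0.001,0.002],"spin":0,"fingers":0.3},{"linear":[0,-0.001,0.002],"spin":0,"fingers":0.3}]'; python3 go.py;  python3 -m inch '[{"linear":[0,-0.001,0.002],"spin":0,"fingers":0.7},{"linear":[0,-0.001,0.002],"spin":0,"fingers":0.7},{"linear":[0,-0.001,0.002],"spin":0,"fingers":0.7},{"linear":[0,-0.001,0.002],"spin":0,"fingers":0.7},{"linear":[0,-0.001,0.002],"spin":0,"fingers":0.7},{"linear":[0,-0.001,-0.02],"spin":0,"fingers":0.7},{"linear":[0,-0.001,-0.06],"spin":0,"fingers":0.7},{"linear":[0,-0.001,-0.1],"spin":0,"fingers":0.7},{"linear":[0,-0.001,-0.1],"spin":0,"fingers":0.7},{"linear":[0,-0.001,-0.1],"spin":0,"fingers":0.7}]'; python3 go.py 0.48,-0.15,0.13,0 0.443,-0.392,0.1,-0.17
```

```text
time_s: 6.22
tcp_pos: [0.4644, 0.0786, 0.0065]
tcp_rot: [-3.142, -0.001, 0.151]
wrist_force: [-1.8, -0.3, 4.4]
finger_gap: 0.0445
t 6.2167 tcp [0.4644 0.0786 0.0065] yaw 0.151 F [-1.78 -0.31  4.41] gap 0.0445
time_s: 7.05
tcp_pos: [0.4656, 0.0795, 0.1084]
tcp_rot: [3.141, -0.005, 0.15]
wrist_force: [-0.7, -0.4, 0.5]
finger_gap: 0.0596
t 7.05 tcp [0.4656 0.0795 0.1084] yaw 0.15 F [-0.72 -0.44  0.52] gap 0.0596
[-0.02    0.2291 -0.0217] spin 0.15 rows 5.539636249881714
[-0.0929  0.4628  0.008 ] spin 0.32 rows 11.322480283700767
```

```bash
python3 -m inch '[{"linear":[-0.093,0.463,0],"spin":0.32,"fingers":0.75},{"linear":[-0.093,0.463,0],"spin":0.32,"fingers":0.75},{"linear":[-0.093,0.463,0],"spin":0.32,"fingers":0.75},{"linear":[-0.093,0.463,0],"spin":0.32,"fingers":0.75},{"linear":[-0.093,0.463,0],"spin":0.32,"fingers":0.75},{"linear":[-0.093,0.463,0],"spin":0.32,"fingers":0.75},{"linear":[-0.093,0.463,0],"spin":0.32,"fingers":0.75},{"linear":[-0.093,0.463,0],"spin":0.32,"fingers":0.75},{"linear":[-0.093,0.463,0],"spin":0.32,"fingers":0.75},{"linear":[-0.093,0.463,0],"spin":0.32,"fingers":0.75},{"linear":[-0.093,0.463,0],"spin":0.32,"fingers":0.75},{"linear":[-0.093,0.463,0],"spin":0.32,"fingers":0.75},{"linear":[-0.093,0.463,0],"spin":0.32,"fingers":0.75},{"linear":[-0.093,0.463,0],"spin":0.32,"fingers":0.75},{"linear":[-0.093,0.463,0],"spin":0.32,"fingers":0.75},{"linear":[-0.093,0.463,0],"spin":0.32,"fingers":0.75},{"linear":[-0.093,0.463,0],"spin":0.32,"fingers":0.75}]'; python3 go.py 0.443,-0.392,0.01,-0.17
python3 - <<'E'
from h import *
im=bot.read_camera('top')[:,:,::-1];im2=bot.read_camera('side')[:,:,::-1];cv2.imwrite('pics/top1.png',im)
cv2.imwrite('pics/b4.png',np.hstack([cv2.resize(im[180:260,200:280],(400,400)),cv2.resize(im2[250:350,220:320],(400,400))]))
E
```

```text
time_s: 8.47
tcp_pos: [0.442, -0.3906, 0.106]
tcp_rot: [-3.141, 0.0, -0.167]
wrist_force: [-0.3, 0.0, 0.3]
finger_gap: 0.0643
t 8.4667 tcp [ 0.442  -0.3906  0.106 ] yaw -0.167 F [-0.27  0.04  0.32] gap 0.0643
[0.0012 0.0013 0.096 ] spin 0.003 rows 2.302271938795254
```

View pics/b4.png

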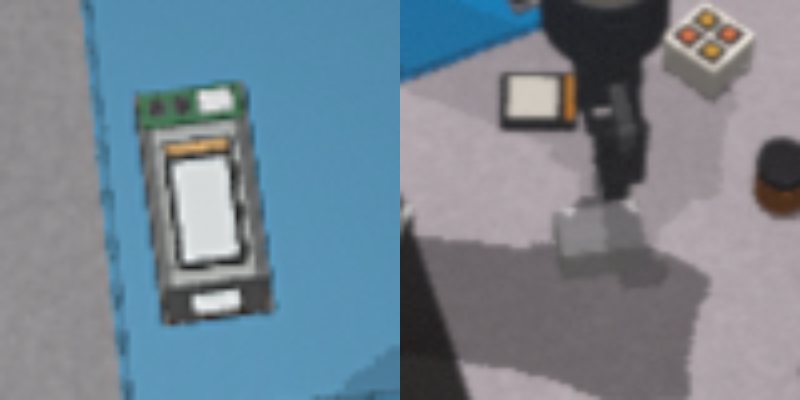

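The battery sits centred in the bay at (203,203), and the gripper is above the weight at (600,240). I descend and grip.

```bash
python3 -m inch '[{"linear":[0.001,0.001,0.04],"spin":0,"fingers":0.75},{"linear":[0.001,0.001,0.07],"spin":0,"fingers":0.75},{"linear":[0.001,0.001,0.09],"spin":0,"fingers":0.75},{"linear":[0.001,0.001,0.1],"spin":0,"fingers":0.75},{"linear":[0.001,0.001,0.1],"spin":0,"fingers":0.75},{"linear":[0.001,0.001,0.1],"spin":0,"fingers":0.75},{"linear":[0.001,0.001,0.1],"spin":0,"fingers":0.2},{"linear":[0.001,0.001,0.1],"spin":0,"fingers":0.2},{"linear":[0.001,0.001,0.1],"spin":0,"fingers":0.2},{"linear":[0.001,0.001,0.1],"spin":0,"fingers":0.2},{"linear":[0.001,0.001,0.1],"spin":0,"fingers":0.2},{"linear":[0.001,0.001,0.1],"spin":0,"fingers":0.2},{"linear":[0.001,0.001,0.1],"spin":0,"fingers":0.2},{"linear":[0.001,0.001,0.1],"spin":0,"fingers":0.2},{"linear":[0.001,0.001,0.1],"spin":0,"fingers":0.2}]' 70; python3 go.py 0.4645,0.079,0.1,0.151
```

```text
time_s: 9.82
tcp_pos: [0.4434, -0.394, 0.0081]
tcp_rot: [3.14, -0.003, -0.169]
wrist_force: [-0.3, 1.6, 6.9]
finger_gap: 0.035
t 9.8167 tcp [ 0.4434 -0.394   0.0081] yaw -0.169 F [-0.26  1.58  6.92] gap 0.035
[-0.0587 -0.4697 -0.0927] spin -0.32 rows 11.567169706014925
```

```bash
python3 -m inch '[{"linear":[0,0,-0.01],"spin":0,"fingers":0.2},{"linear":[0,0,-0.03],"spin":0,"fingers":0.2},{"linear":[0,0,-0.06],"spin":0,"fingers":0.2},{"linear":[0,0,-0.09],"spin":0,"fingers":0.2},{"linear":[0,0,-0.09],"spin":0,"fingers":0.2},{"linear":[0,0,-0.09],"spin":0,"fingers":0.2}]'; python3 go.py 0.4645,0.079,0.1,0.151
python3 - <<'E'
from h import *
im2=bot.read_camera('side')[:,:,::-1]
cv2.imwrite('pics/b5.png',cv2.resize(im2[220:340,200:320],(500,500)))
E
```

```text
time_s: 10.32
tcp_pos: [0.4431, -0.3943, 0.0985]
tcp_rot: [3.139, -0.004, -0.17]
wrist_force: [0.3, 1.2, -5.6]
finger_gap: 0.0347
t 10.3167 tcp [ 0.4431 -0.3943  0.0985] yaw -0.17 F [ 0.32  1.17 -5.61] gap 0.0347
[-0.0588 -0.4701 -0.0027] spin -0.321 rows 11.362280194181052
```

View pics/b5.png

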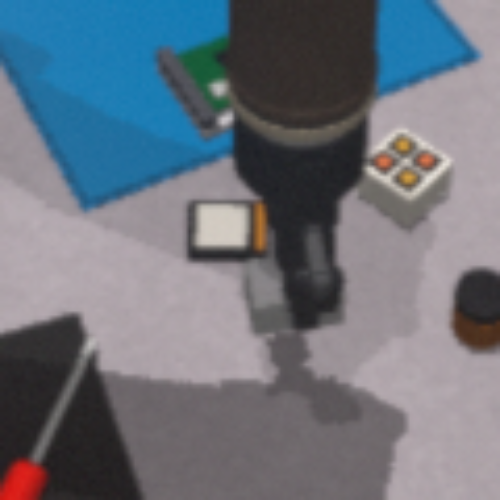

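The weight is held level, and the 5.6 N load fits 0.57 kg. The crop suggests it may sit off-centre along the fingers, so I compare its silhouette ends (x≈245 and 343 in the crop) with where a centred block would project.

```bash
python3 - <<'E'
from h import *
p=bot.camera_params('side');s=bot.sense();t=s['tcp_pos'];w=s['tcp_rot'][2]
for dz in (-.0085,.0215):
  for a,b in((-.028,-.018),(.028,-.018),(-.028,.018),(.028,.018)):
    X=np.array([t[0]+a*np.cos(w)-b*np.sin(w),t[1]+a*np.sin(w)+b*np.cos(w),t[2]+dz]);q=p['K']@(p['R']@X+p['t']);q=q[:2]/q[2]
    print(dz,a,b,((q-[200,220])*500/120).round())
E
```

```text
-0.0085 -0.028 -0.018 [251. 338.]
-0.0085 0.028 -0.018 [342. 324.]
-0.0085 -0.028 0.018 [240. 289.]
-0.0085 0.028 0.018 [330. 276.]
0.0215 -0.028 -0.018 [251. 307.]
0.0215 0.028 -0.018 [344. 294.]
0.0215 -0.028 0.018 [240. 258.]
0.0215 0.028 0.018 [331. 246.]
```

It matches: expected 251 to 344, so the weight is centred to about 2 mm. I carry it over.

```bash
python3 -m inch '[{"linear":[-0.005,-0.04,-0.003],"spin":-0.03,"fingers":0.2},{"linear":[-0.059,-0.47,-0.003],"spin":-0.32,"fingers":0.2},{"linear":[-0.059,-0.47,-0.003],"spin":-0.32,"fingers":0.2},{"linear":[-0.059,-0.47,-0.003],"spin":-0.32,"fingers":0.2},{"linear":[-0.059,-0.47,-0.003],"spin":-0.32,"fingers":0.2},{"linear":[-0.059,-0.47,-0.003],"spin":-0.32,"fingers":0.2},{"linear":[-0.059,-0.47,-0.003],"spin":-0.32,"fingers":0.2},{"linear":[-0.059,-0.47,-0.003],"spin":-0.32,"fingers":0.2},{"linear":[-0.059,-0.47,-0.003],"spin":-0.32,"fingers":0.2},{"linear":[-0.059,-0.47,-0.003],"spin":-0.32,"fingers":0.2},{"linear":[-0.059,-0.47,-0.003],"spin":-0.32,"fingers":0.2},{"linear":[-0.059,-0.47,-0.003],"spin":-0.32,"fingers":0.2},{"linear":[-0.059,-0.47,-0.003],"spin":-0.32,"fingers":0.2},{"linear":[-0.059,-0.47,-0.003],"spin":-0.32,"fingers":0.2},{"linear":[-0.059,-0.47,-0.003],"spin":-0.32,"fingers":0.2},{"linear":[-0.059,-0.47,-0.003],"spin":-0.32,"fingers":0.2},{"linear":[-0.059,-0.47,-0.003],"spin":-0.32,"fingers":0.2},{"linear":[-0.059,-0.47,-0.003],"spin":-0.32,"fingers":0.2}]'; python3 go.py 0.4645,0.079,0.030,0.151
```

```text
time_s: 11.87
tcp_pos: [0.4633, 0.0786, 0.099]
tcp_rot: [3.141, 0.0, 0.149]
wrist_force: [0.2, -0.3, -3.9]
finger_gap: 0.0348
t 11.8667 tcp [0.4633 0.0786 0.099 ] yaw 0.149 F [ 0.19 -0.3  -3.92] gap 0.0348
[ 0.0013 -0.0002  0.069 ] spin -0.002 rows 1.654182382008311
```

Target TCP z is about 0.008 + 0.015 = 0.023.

```bash
python3 -m inch '[{"linear":[0.001,0,0.03],"spin":0,"fingers":0.2},{"linear":[0.001,0,0.05],"spin":0,"fingers":0.2},{"linear":[0.001,0,0.064],"spin":0,"fingers":0.2},{"linear":[0.001,0,0.07],"spin":0,"fingers":0.2},{"linear":[0.001,0,0.072],"spin":0,"fingers":0.2},{"linear":[0.001,0,0.072],"spin":0,"fingers":0.2},{"linear":[0.001,0,0.072],"spin":0,"fingers":0.2}]'; python3 -m inch '[{"linear":[0,0,0.001],"spin":0,"fingers":0.2},{"linear":[0,0,0.002],"spin":0,"fingers":0.2},{"linear":[0,0,0.003],"spin":0,"fingers":0.2},{"linear":[0,0,0.003],"spin":0,"fingers":0.2},{"linear":[0,0,0.003],"spin":0,"fingers":0.2}]';python3 go.py 0.4645,0.079,0.0235,0.151
```

```text
time_s: 12.45
tcp_pos: [0.465, 0.0799, 0.0279]
tcp_rot: [-3.142, -0.001, 0.15]
wrist_force: [0.2, -0.0, -4.5]
finger_gap: 0.0342
time_s: 12.87
tcp_pos: [0.4644, 0.0799, 0.0243]
tcp_rot: [3.142, -0.0, 0.151]
wrist_force: [-0.9, 0.3, -3.9]
finger_gap: 0.0345
t 12.8667 tcp [0.4644 0.0799 0.0243] yaw 0.151 F [-0.92  0.33 -3.93] gap 0.0345
[-0.      0.0009  0.0008] spin -0.0 rows 0.028609840480095034
```

```bash
python3 -m inch '[{"linear":[0,0,0.001],"spin":0,"fingers":0.2},{"linear":[0,0,0.001],"spin":0,"fingers":0.2},{"linear":[0,0,0.001],"spin":0,"fingers":0.2}]';python3 -m inch '[{"linear":[0,0,0.0005],"spin":0,"fingers":0.2},{"linear":[0,0,0.001],"spin":0,"fingers":0.2},{"linear":[0,0,0.001],"spin":0,"fingers":0.2}]'
```

```text
time_s: 13.12
tcp_pos: [0.4643, 0.0799, 0.0231]
tcp_rot: [3.142, 0.0, 0.151]
wrist_force: [0.3, 0.1, -4.2]
finger_gap: 0.035
time_s: 13.37
tcp_pos: [0.4643, 0.0799, 0.023]
tcp_rot: [3.141, -0.0, 0.151]
wrist_force: [-3.8, -1.0, 10.3]
finger_gap: 0.0346
```

Contact at z=0.023, as expected. I release and retreat to above the phone.

```bash
python3 -m inch '[{"linear":[0,0,-0.0005],"spin":0,"fingers":0.2},{"linear":[0,0,-0.0005],"spin":0,"fingers":0.7},{"linear":[0,0,-0.0005],"spin":0,"fingers":0.7},{"linear":[0,0,-0.0005],"spin":0,"fingers":0.7},{"linear":[0,0,-0.0005],"spin":0,"fingers":0.7},{"linear":[0,0,-0.0005],"spin":0,"fingers":0.7},{"linear":[0,0,-0.0005],"spin":0,"fingers":0.7},{"linear":[0,0,-0.02],"spin":0,"fingers":0.7},{"linear":[0,0,-0.05],"spin":0,"fingers":0.7},{"linear":[0,0,-0.09],"spin":0,"fingers":0.7},{"linear":[0,0,-0.1],"spin":0,"fingers":0.8},{"linear":[0,0,-0.1],"spin":0,"fingers":0.8},{"linear":[0,0,-0.1],"spin":0,"fingers":0.8}]'; python3 go.py 0.578,0.404,0.11,0.3
python3 - <<'E'
from h import *
im=cv2.imread('pics/top1.png')
u,v=142,184
c=cv2.resize(im[v-18:v+18,u-18:u+18],(288,288),interpolation=cv2.INTER_CUBIC)
u,v=381,188
d=cv2.resize(im[v-18:v+18,u-18:u+18],(288,288),interpolation=cv2.INTER_CUBIC)
side=bot.read_camera('side')[:,:,::-1]
e=cv2.resize(side[150:240,190:280],(288,288))
cv2.imwrite('pics/b6.png',np.hstack([c,d,e])[:, :864][:, ::1][:, :800])
# dish: smooth gradients -> Hough on rim; jar cap: dark
for nm,k,z,r in(('dish',c,.018,27),('jar',d,.038,19)):
    px=8*r/2.1*0.96*1.0/1.0
    g=cv2.GaussianBlur(cv2.cvtColor(k,cv2.COLOR_BGR2GRAY),(0,0),3)
    h=cv2.HoughCircles(g,cv2.HOUGH_GRADIENT_ALT if 0 else cv2.HOUGH_GRADIENT,1,100,param1=60,param2=10,minRadius=int(r*3.2),maxRadius=int(r*4.2))
    if h is not None:
        x,y,R=h[0][0];u0,v0=((142,184) if nm=='dish' else (381,188))
        uv=(u0-18+(x+.5)/8-.5,v0-18+(y+.5)/8-.5);print(nm,x,y,R,ray('top',uv,z),'diam mm',np.linalg.norm(ray('top',(uv[0]+R/8,uv[1]),z)-ray('top',uv,z))*2000)
E
```

```text
time_s: 14.45
tcp_pos: [0.4647, 0.0798, 0.1226]
tcp_rot: [3.141, -0.002, 0.15]
wrist_force: [-0.1, -0.2, -0.2]
finger_gap: 0.068
t 14.45 tcp [0.4647 0.0798 0.1226] yaw 0.15 F [-0.07 -0.22 -0.21] gap 0.068
[ 0.1606 -0.3036  0.0128] spin -0.15 rows 8.241803191401695
dish 179.5 182.5 105.9 [0.56301753 0.39264045] diam mm 87.32620848078344
jar 143.5 137.5 61.3 [ 0.58021717 -0.38106203] diam mm 50.73444685213368
```

View pics/b6.png

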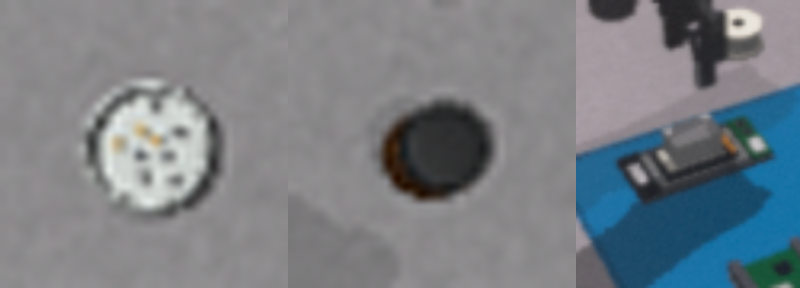

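The weight stands on the battery at (690,145). The Hough radii disagree with the known sizes, so I reject them. From the crops, the dish rim is centred at (152,147) with r≈66 px (27 mm, fits) and the cap at (159,147) with r≈45 px (18.6 mm, fits).

```bash
python3 - <<'E'
from h import *
f=lambda u0,v0,x,y:(u0-18+(x+.5)/8-.5,v0-18+(y+.5)/8-.5)
print('dish',ray('top',f(142,184,152,147),.018),'jar',ray('top',f(381,188,159,147),.038))
p=np.array([.4642,.0792]);a=.151;c=np.array([np.cos(a),np.sin(a)])
print('dish goal',p+.1245*c,'jar goal',(p+[.4911,-.1295])/2)
E
python3 go.py 0.57,0.25,0.12,0.3 0.577,0.401,0.11,0.3
```

```text
dish [0.57761483 0.40464459] jar [ 0.57638954 -0.38740389]
dish goal [0.58728333 0.09792814] jar goal [ 0.47765 -0.02515]
t 14.5 tcp [0.464  0.0796 0.1217] yaw 0.151 F [-0.23  0.09 -0.74] gap 0.0684
[ 0.1303 -0.1526  0.0016] spin -0.149 rows 4.812015205776143
[ 0.1599 -0.3008  0.0115] spin -0.149 rows 8.174200149221392
```

```bash
python3 -m inch '[{"linear":[0.16,-0.304,0.01],"spin":-0.149,"fingers":0.95},{"linear":[0.16,-0.304,0.01],"spin":-0.149,"fingers":0.95},{"linear":[0.16,-0.304,0.01],"spin":-0.149,"fingers":0.95},{"linear":[0.16,-0.304,0.01],"spin":-0.149,"fingers":0.95},{"linear":[0.16,-0.304,0.01],"spin":-0.149,"fingers":0.95},{"linear":[0.16,-0.304,0.01],"spin":-0.149,"fingers":0.95},{"linear":[0.16,-0.304,0.01],"spin":-0.149,"fingers":0.95},{"linear":[0.16,-0.304,0.01],"spin":-0.149,"fingers":0.95},{"linear":[0.16,-0.304,0.01],"spin":-0.149,"fingers":0.95},{"linear":[0.16,-0.304,0.01],"spin":-0.149,"fingers":0.95},{"linear":[0.16,-0.304,0.01],"spin":-0.149,"fingers":0.95},{"linear":[0.16,-0.304,0.01],"spin":-0.149,"fingers":0.95},{"linear":[0.16,-0.304,0.01],"spin":-0.149,"fingers":0.95}]'; python3 go.py 0.5776,0.4045,0.004,0.3
python3 - <<'E'
from h import *
im=bot.read_camera('side')[:,:,::-1];im2=cv2.imread('pics/side0.png')
cv2.imwrite('pics/b7.png',cv2.resize(im[95:175,190:270],(480,480)))
E
```

```text
time_s: 15.58
tcp_pos: [0.577, 0.4023, 0.1115]
tcp_rot: [3.14, 0.001, 0.298]
wrist_force: [0.5, -0.7, -0.1]
finger_gap: 0.0811
t 15.5833 tcp [0.577  0.4023 0.1115] yaw 0.298 F [ 0.51 -0.74 -0.12] gap 0.0811
[ 0.0013 -0.0021  0.1075] spin -0.002 rows 2.5785951636378712
```

View pics/b7.png

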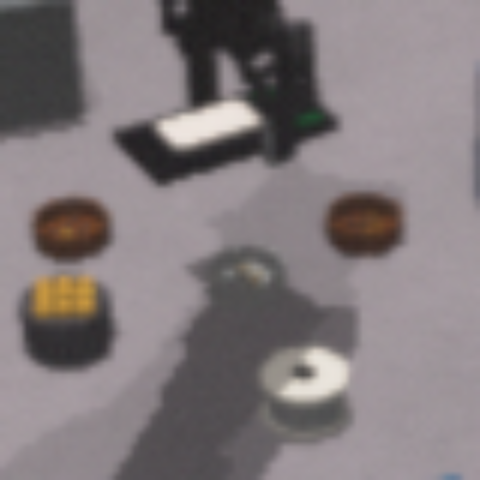

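Gripper above, dish at (247,272), neighbours clear of the fingers. I descend and grip.

```bash
python3 -m inch '[{"linear":[0.001,-0.002,0.04],"spin":0,"fingers":0.95},{"linear":[0.001,-0.002,0.08],"spin":0,"fingers":0.95},{"linear":[0.001,-0.002,0.1],"spin":0,"fingers":0.95},{"linear":[0.001,-0.002,0.107],"spin":0,"fingers":0.95},{"linear":[0.001,-0.002,0.107],"spin":0,"fingers":0.95},{"linear":[0.001,-0.002,0.107],"spin":0,"fingers":0.95},{"linear":[0.001,-0.002,0.107],"spin":0,"fingers":0.4},{"linear":[0.001,-0.002,0.107],"spin":0,"fingers":0.4},{"linear":[0.001,-0.002,0.107],"spin":0,"fingers":0.4},{"linear":[0.001,-0.002,0.107],"spin":0,"fingers":0.4},{"linear":[0.001,-0.002,0.107],"spin":0,"fingers":0.4},{"linear":[0.001,-0.002,0.107],"spin":0,"fingers":0.4},{"linear":[0.001,-0.002,0.107],"spin":0,"fingers":0.4},{"linear":[0.001,-0.002,0.107],"spin":0,"fingers":0.4},{"linear":[0.001,-0.002,0.107],"spin":0,"fingers":0.4}]' 40; python3 go.py
python3 -m inch '[{"linear":[0,0,-0.01],"spin":0,"fingers":0.4},{"linear":[0,0,-0.04],"spin":0,"fingers":0.4},{"linear":[0,0,-0.08],"spin":0,"fingers":0.4},{"linear":[0,0,-0.1],"spin":0,"fingers":0.4},{"linear":[0,0,-0.1],"spin":0,"fingers":0.4},{"linear":[0,0,-0.1],"spin":0,"fingers":0.4}]'; python3 go.py 0.587,0.098,0.1,0.151
```

```text
time_s: 16.88
tcp_pos: [0.5784, 0.4075, 0.008]
tcp_rot: [-3.141, -0.003, 0.3]
wrist_force: [-1.1, -1.6, 8.1]
finger_gap: 0.0518
t 16.8833 tcp [0.5784 0.4075 0.008 ] yaw 0.3 F [-1.13 -1.58  8.08] gap 0.0518
time_s: 17.38
tcp_pos: [0.5782, 0.4075, 0.1081]
tcp_rot: [-3.14, -0.004, 0.3]
wrist_force: [-0.7, 0.5, -0.7]
finger_gap: 0.052
t 17.3833 tcp [0.5782 0.4075 0.1081] yaw 0.3 F [-0.73  0.53 -0.69] gap 0.052
[-0.083   0.2983  0.0074] spin 0.149 rows 7.427319568825763
```

Gripped (gap 52 mm, the same bias as before). I carry it over.

```bash
python3 -m inch '[{"linear":[-0.083,0.298,0.007],"spin":0.149,"fingers":0.4},{"linear":[-0.083,0.298,0.007],"spin":0.149,"fingers":0.4},{"linear":[-0.083,0.298,0.007],"spin":0.149,"fingers":0.4},{"linear":[-0.083,0.298,0.007],"spin":0.149,"fingers":0.4},{"linear":[-0.083,0.298,0.007],"spin":0.149,"fingers":0.4},{"linear":[-0.083,0.298,0.007],"spin":0.149,"fingers":0.4},{"linear":[-0.083,0.298,0.007],"spin":0.149,"fingers":0.4},{"linear":[-0.083,0.298,0.007],"spin":0.149,"fingers":0.4},{"linear":[-0.083,0.298,0.007],"spin":0.149,"fingers":0.4},{"linear":[-0.083,0.298,0.007],"spin":0.149,"fingers":0.4},{"linear":[-0.083,0.298,0.007],"spin":0.149,"fingers":0.4},{"linear":[-0.083,0.298,0.007],"spin":0.149,"fingers":0.4},{"linear":[-0.083,0.298,0.007],"spin":0.149,"fingers":0.4}]'; python3 go.py 0.587,0.098,0.009,0.151
python3 - <<'E'
from h import *
im=bot.read_camera('side')[:,:,::-1]
cv2.imwrite('pics/b8.png',cv2.resize(im[130:230,190:290],(500,500)))
E
```

```text
time_s: 18.47
tcp_pos: [0.5855, 0.0994, 0.0979]
tcp_rot: [-3.141, 0.0, 0.154]
wrist_force: [0.2, -0.1, -1.2]
finger_gap: 0.0519
t 18.4667 tcp [0.5855 0.0994 0.0979] yaw 0.154 F [ 0.24 -0.09 -1.2 ] gap 0.0519
[0.0013 0.0017 0.0889] spin 0.003 rows 2.1333709957018936
```

View pics/b8.png

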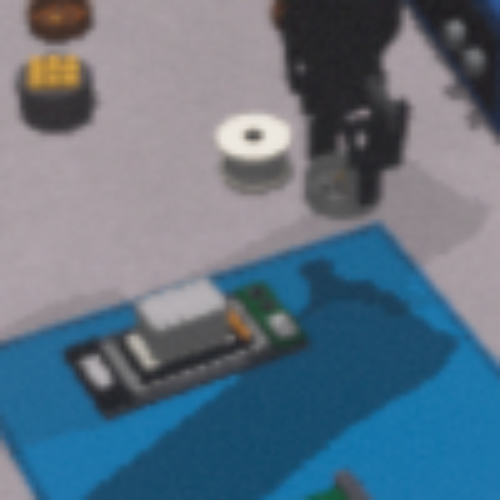

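The dish is held upright at (335,187), and the weight is still well on the battery. I lower it.

```bash
python3 -m inch '[{"linear":[0.001,0.002,0.04],"spin":0,"fingers":0.4},{"linear":[0.001,0.002,0.07],"spin":0,"fingers":0.4},{"linear":[0.001,0.002,0.082],"spin":0,"fingers":0.4},{"linear":[0.001,0.002,0.087],"spin":0,"fingers":0.4},{"linear":[0.001,0.002,0.087],"spin":0,"fingers":0.4},{"linear":[0.001,0.002,0.089],"spin":0,"fingers":0.4},{"linear":[0.001,0.002,0.089],"spin":0,"fingers":0.4},{"linear":[0.001,0.002,0.089],"spin":0,"fingers":0.4}]'; python3 go.py
```

```text
time_s: 19.18
tcp_pos: [0.5882, 0.0959, 0.0106]
tcp_rot: [-3.142, -0.002, 0.151]
wrist_force: [-0.7, -0.4, -0.9]
finger_gap: 0.0522
t 19.1833 tcp [0.5882 0.0959 0.0106] yaw 0.151 F [-0.7  -0.45 -0.94] gap 0.0522
```

```bash
python3 -m inch '[{"linear":[0,-0.002,0.001],"spin":0,"fingers":0.4},{"linear":[0,-0.002,0.002],"spin":0,"fingers":0.4},{"linear":[0,-0.002,0.0025],"spin":0,"fingers":0.4},{"linear":[0,-0.002,0.0025],"spin":0,"fingers":0.4}]'; python3 -m inch '[{"linear":[0,0,0],"spin":0,"fingers":0.9},{"linear":[0,0,0],"spin":0,"fingers":0.9},{"linear":[0,0,0],"spin":0,"fingers":0.9},{"linear":[0,0,0],"spin":0,"fingers":0.9},{"linear":[0,0,0],"spin":0,"fingers":0.9},{"linear":[0,0,0],"spin":0,"fingers":0.9},{"linear":[0,0,-0.03],"spin":0,"fingers":0.9},{"linear":[0,0,-0.07],"spin":0,"fingers":0.9},{"linear":[0,0,-0.11],"spin":0,"fingers":0.9},{"linear":[0,0,-0.11],"spin":0,"fingers":0.9}]'; python3 go.py 0.5764,-0.3874,0.12,0
```

```text
time_s: 19.52
tcp_pos: [0.5875, 0.0982, 0.008]
tcp_rot: [-3.141, -0.002, 0.151]
wrist_force: [-2.2, -0.5, 9.3]
finger_gap: 0.052
time_s: 20.35
tcp_pos: [0.5911, 0.099, 0.1243]
tcp_rot: [-3.141, -0.011, 0.151]
wrist_force: [1.6, 1.0, 1.1]
finger_gap: 0.0762
t 20.35 tcp [0.5911 0.099  0.1243] yaw 0.151 F [1.6  0.97 1.15] gap 0.0762
[-0.0876  0.4787  0.003 ] spin 0.151 rows 11.67004772698426
```

```bash
python3 -m inch '[{"linear":[-0.088,0.479,0.003],"spin":0.151,"fingers":0.8},{"linear":[-0.088,0.479,0.003],"spin":0.151,"fingers":0.8},{"linear":[-0.088,0.479,0.003],"spin":0.151,"fingers":0.8},{"linear":[-0.088,0.479,0.003],"spin":0.151,"fingers":0.8},{"linear":[-0.088,0.479,0.003],"spin":0.151,"fingers":0.8},{"linear":[-0.088,0.479,0.003],"spin":0.151,"fingers":0.8},{"linear":[-0.088,0.479,0.003],"spin":0.151,"fingers":0.8},{"linear":[-0.088,0.479,0.003],"spin":0.151,"fingers":0.8},{"linear":[-0.088,0.479,0.003],"spin":0.151,"fingers":0.8},{"linear":[-0.088,0.479,0.003],"spin":0.151,"fingers":0.8},{"linear":[-0.088,0.479,0.003],"spin":0.151,"fingers":0.8},{"linear":[-0.088,0.479,0.003],"spin":0.151,"fingers":0.8},{"linear":[-0.088,0.479,0.003],"spin":0.151,"fingers":0.8},{"linear":[-0.088,0.479,0.003],"spin":0.151,"fingers":0.8},{"linear":[-0.088,0.479,0.003],"spin":0.151,"fingers":0.8},{"linear":[-0.088,0.479,0.003],"spin":0.151,"fingers":0.8},{"linear":[-0.088,0.479,0.003],"spin":0.151,"fingers":0.8}]'; python3 go.py 0.5764,-0.3874,0.008,0
python3 - <<'E'
from h import *
im=bot.read_camera('top')[:,:,::-1];im2=bot.read_camera('side')[:,:,::-1]
cv2.imwrite('pics/top2.png',im)
cv2.imwrite('pics/b9.png',np.hstack([cv2.resize(im[150:260,190:300],(400,400)),cv2.resize(im2[250:330,280:360],(400,400))]))
E
```

```text
time_s: 21.77
tcp_pos: [0.5726, -0.3871, 0.1138]
tcp_rot: [-3.141, -0.0, 0.002]
wrist_force: [0.2, 1.1, 0.4]
finger_gap: 0.0679
t 21.7667 tcp [ 0.5726 -0.3871  0.1138] yaw 0.002 F [0.16 1.14 0.4 ] gap 0.0679
[0.0037 0.0003 0.1058] spin 0.002 rows 2.537811506328727
```

View pics/b9.png

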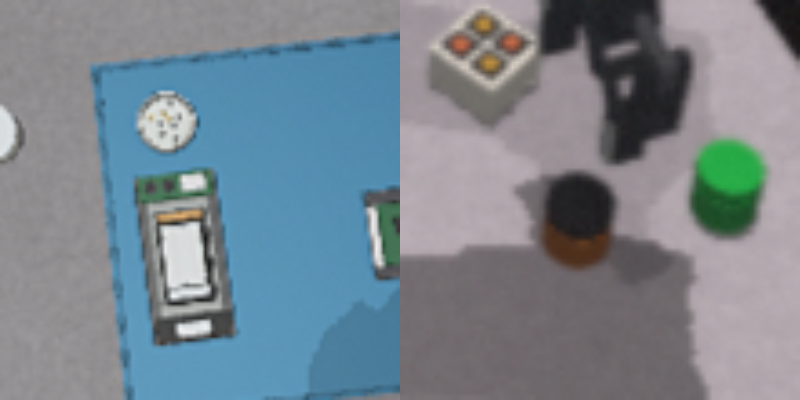

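The dish stands behind the phone with a gap of about 20 mm. The amber jar at (578,220) is under the gripper. I grip it.

```bash
python3 -m inch '[{"linear":[0.004,0,0.04],"spin":0,"fingers":0.8},{"linear":[0.004,0,0.08],"spin":0,"fingers":0.8},{"linear":[0.004,0,0.1],"spin":0,"fingers":0.8},{"linear":[0.004,0,0.104],"spin":0,"fingers":0.8},{"linear":[0.004,0,0.104],"spin":0,"fingers":0.8},{"linear":[0.004,0,0.104],"spin":0,"fingers":0.8},{"linear":[0.004,0,0.104],"spin":0,"fingers":0.2},{"linear":[0.004,0,0.104],"spin":0,"fingers":0.2},{"linear":[0.004,0,0.104],"spin":0,"fingers":0.2},{"linear":[0.004,0,0.104],"spin":0,"fingers":0.2},{"linear":[0.004,0,0.104],"spin":0,"fingers":0.2},{"linear":[0.004,0,0.104],"spin":0,"fingers":0.2},{"linear":[0.004,0,0.104],"spin":0,"fingers":0.2},{"linear":[0.004,0,0.104],"spin":0,"fingers":0.2},{"linear":[0.004,0,0.104],"spin":0,"fingers":0.2}]' 40; python3 go.py
python3 -m inch '[{"linear":[0,0,-0.01],"spin":0,"fingers":0.2},{"linear":[0,0,-0.04],"spin":0,"fingers":0.2},{"linear":[0,0,-0.08],"spin":0,"fingers":0.2},{"linear":[0,0,-0.11],"spin":0,"fingers":0.2},{"linear":[0,0,-0.11],"spin":0,"fingers":0.2},{"linear":[0,0,-0.11],"spin":0,"fingers":0.2}]'; python3 go.py 0.478,-0.025,0.11,0.151
```

```text
time_s: 23.12
tcp_pos: [0.577, -0.3899, 0.0119]
tcp_rot: [3.14, -0.003, -0.0]
wrist_force: [-0.2, 1.1, 7.6]
finger_gap: 0.0366
t 23.1167 tcp [ 0.577  -0.3899  0.0119] yaw -0.0 F [-0.19  1.14  7.62] gap 0.0366
time_s: 23.62
tcp_pos: [0.5772, -0.39, 0.1233]
tcp_rot: [3.139, -0.005, -0.0]
wrist_force: [-0.1, 0.1, -1.2]
finger_gap: 0.0368
t 23.6167 tcp [ 0.5772 -0.39    0.1233] yaw -0.0 F [-0.15  0.07 -1.15] gap 0.0368
[-0.0994 -0.365   0.0117] spin -0.151 rows 9.076040359472241
```

```bash
python3 -m inch '[{"linear":[-0.099,-0.365,0.01],"spin":-0.151,"fingers":0.2},{"linear":[-0.099,-0.365,0.01],"spin":-0.151,"fingers":0.2},{"linear":[-0.099,-0.365,0.01],"spin":-0.151,"fingers":0.2},{"linear":[-0.099,-0.365,0.01],"spin":-0.151,"fingers":0.2},{"linear":[-0.099,-0.365,0.01],"spin":-0.151,"fingers":0.2},{"linear":[-0.099,-0.365,0.01],"spin":-0.151,"fingers":0.2},{"linear":[-0.099,-0.365,0.01],"spin":-0.151,"fingers":0.2},{"linear":[-0.099,-0.365,0.01],"spin":-0.151,"fingers":0.2},{"linear":[-0.099,-0.365,0.01],"spin":-0.151,"fingers":0.2},{"linear":[-0.099,-0.365,0.01],"spin":-0.151,"fingers":0.2},{"linear":[-0.099,-0.365,0.01],"spin":-0.151,"fingers":0.2},{"linear":[-0.099,-0.365,0.01],"spin":-0.151,"fingers":0.2},{"linear":[-0.099,-0.365,0.01],"spin":-0.151,"fingers":0.2},{"linear":[-0.099,-0.365,0.01],"spin":-0.151,"fingers":0.2},{"linear":[-0.099,-0.365,0.01],"spin":-0.151,"fingers":0.2}]'; python3 go.py 0.478,-0.025,0.013,0.151
python3 - <<'E'
from h import *
im=bot.read_camera('side')[:,:,::-1]
cv2.imwrite('pics/b10.png',cv2.resize(im[150:260,190:300],(500,500)))
E
```

```text
time_s: 24.87
tcp_pos: [0.477, -0.0255, 0.1094]
tcp_rot: [3.141, 0.0, 0.148]
wrist_force: [-0.2, 0.1, -0.8]
finger_gap: 0.0366
t 24.8667 tcp [ 0.477  -0.0255  0.1094] yaw 0.148 F [-0.23  0.14 -0.8 ] gap 0.0366
[ 0.0011 -0.0004  0.0964] spin -0.003 rows 2.3114268719543993
```

View pics/b10.png

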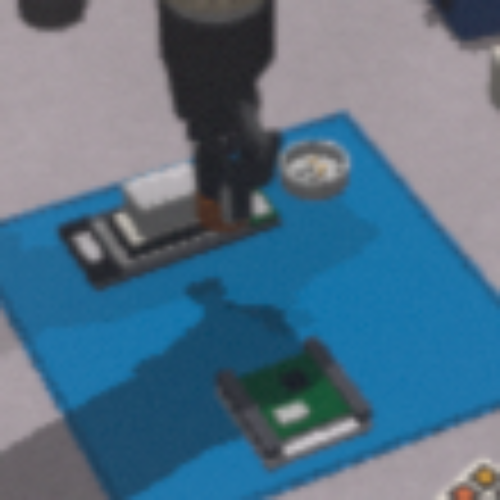

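The jar is held upright at (215,210), and the dish stands upright at (315,168). I lower it, then release.

```bash
python3 -m inch '[{"linear":[0.001,0,0.04],"spin":0,"fingers":0.2},{"linear":[0.001,0,0.075],"spin":0,"fingers":0.2},{"linear":[0.001,0,0.09],"spin":0,"fingers":0.2},{"linear":[0.001,0,0.095],"spin":0,"fingers":0.2},{"linear":[0.001,0,0.0965],"spin":0,"fingers":0.2},{"linear":[0.001,0,0.0965],"spin":0,"fingers":0.2},{"linear":[0.001,0,0.0965],"spin":0,"fingers":0.2},{"linear":[0.001,0,0.0975],"spin":0,"fingers":0.2},{"linear":[0.001,0,0.0975],"spin":0,"fingers":0.2},{"linear":[0.001,0,0.0975],"spin":0,"fingers":0.2}]'; python3 go.py
```

```text
time_s: 25.75
tcp_pos: [0.4784, -0.0241, 0.0127]
tcp_rot: [3.141, -0.001, 0.151]
wrist_force: [0.0, 0.0, -0.6]
finger_gap: 0.0368
t 25.75 tcp [ 0.4784 -0.0241  0.0127] yaw 0.151 F [ 0.04  0.04 -0.64] gap 0.0368
```

```bash
python3 -m inch '[{"linear":[0,0,0.001],"spin":0,"fingers":0.2},{"linear":[0,0,0.001],"spin":0,"fingers":0.2},{"linear":[0,0,0.001],"spin":0,"fingers":0.2},{"linear":[0,0,0.001],"spin":0,"fingers":0.8},{"linear":[0,0,0.001],"spin":0,"fingers":0.8},{"linear":[0,0,0.001],"spin":0,"fingers":0.8},{"linear":[0,0,0.001],"spin":0,"fingers":0.8},{"linear":[0,0,0.001],"spin":0,"fingers":0.8},{"linear":[0,0,0.001],"spin":0,"fingers":0.8},{"linear":[0,0,0.001],"spin":0,"fingers":0.8},{"linear":[0,0,-0.03],"spin":0,"fingers":0.8},{"linear":[0,0,-0.07],"spin":0,"fingers":0.8},{"linear":[0,0,-0.11],"spin":0,"fingers":0.8},{"linear":[0,0,-0.15],"spin":0,"fingers":0.8},{"linear":[0,0,-0.15],"spin":0,"fingers":0.8}]'; python3 -m inch '[{"linear":[0,0.3,-0.02],"spin":0,"fingers":0.8},{"linear":[0,0.3,-0.02],"spin":0,"fingers":0.8},{"linear":[0,0.3,-0.02],"spin":0,"fingers":0.8},{"linear":[0,0.3,-0.02],"spin":0,"fingers":0.8},{"linear":[0,0.3,-0.02],"spin":0,"fingers":0.8},{"linear":[0,0.3,-0.02],"spin":0,"fingers":0.8},{"linear":[0,0.3,-0.02],"spin":0,"fingers":0.8},{"linear":[0,0.3,-0.02],"spin":0,"fingers":0.8},{"linear":[0,0.3,-0.02],"spin":0,"fingers":0.8},{"linear":[0,0.3,-0.02],"spin":0,"fingers":0.8},{"linear":[0,0.3,-0.02],"spin":0,"fingers":0.8},{"linear":[0,0.3,-0.02],"spin":0,"fingers":0.8}]'
python3 - <<'E'
from h import *
im=bot.read_camera('top')[:,:,::-1];im2=bot.read_camera('side')[:,:,::-1]
cv2.imwrite('pics/top3.png',im)
cv2.imwrite('pics/b11.png',np.hstack([cv2.resize(im[150:260,220:330],(400,400),interpolation=cv2.INTER_CUBIC),cv2.resize(im2[150:260,190:300],(400,400))]))
E
```

```text
time_s: 27.0
tcp_pos: [0.4818, -0.0236, 0.1692]
tcp_rot: [3.139, -0.011, 0.151]
wrist_force: [1.2, 0.6, -0.2]
finger_gap: 0.0686
time_s: 28.0
tcp_pos: [0.5233, -0.3184, 0.1821]
tcp_rot: [-3.141, 0.0, 0.153]
wrist_force: [-0.6, 0.6, -0.2]
finger_gap: 0.0684
```

View pics/b11.png

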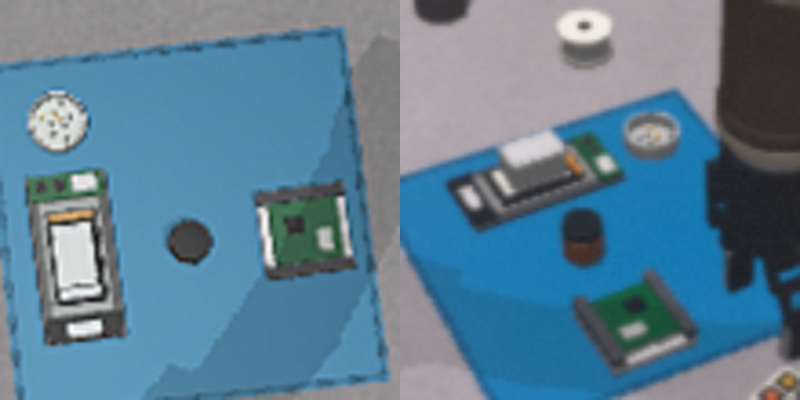

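Dish (57,121), jar (189,241), phone and weight are all standing upright. A numeric check follows.

```bash
python3 - <<'E'
from h import *
s=400/110;P=np.array([.4642,.0792]);a=.151;J=np.array([.4911,-.1295])
R=np.array([[np.cos(a),np.sin(a)],[-np.sin(a),np.cos(a)]])
d=ray('top',(220+57/s,150+121/s),.018);j=ray('top',(220+189/s,150+241/s),.038)
print('dish in phone',R@(d-P),'jar in phone',R@(j-P),'in jig',R@(j-J),np.linalg.norm(j-P),np.linalg.norm(j-J))
im=cv2.imread('pics/side0.png')
p=bot.camera_params('side')
for x,y in((-.028,-.018),(.028,-.018),(-.028,.018),(.028,.018)):
    w=P+R.T@[x,y];q=p['K']@(p['R']@np.r_[w,.045]+p['t']);q=q[:2]/q[2];print('expected weight top corner in side crop',(q-[190,150])*s)
E
python3 - <<'E'
import cv2
from h import *
im2=bot.read_camera('side')[:,:,::-1];cv2.imwrite('pics/b12.png',cv2.resize(im2[175:215,200:255],(770,560),interpolation=cv2.INTER_CUBIC))
E
```

```text
dish in phone [ 0.12262291 -0.00117551] jar in phone [-0.00334518 -0.10428855] in jig [0.00145499 0.10608316] 0.10434218671118882 0.10609314210624476
expected weight top corner in side crop [111.48339619 166.27152891]
expected weight top corner in side crop [166.39244317 147.28248947]
expected weight top corner in side crop [ 95.35015314 143.76605844]
expected weight top corner in side crop [149.58917586 125.37450136]
```

View pics/b12.png

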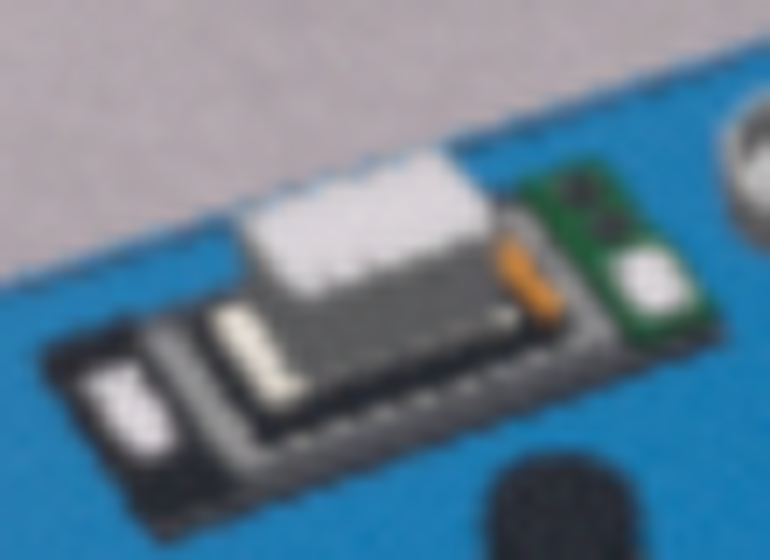

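The weight's top corners at (305,297) and (495,220) land within about 4 mm of the centred position. I hand in the job.

```bash
python3 -c "
from workcell import bot
print(bot.close_job())"
```

```text
the job is handed in; nothing more can be done
None
```

I finished all four placements and handed the job in at about 28 s of the 99 s allowed; `close_job` gives no verdict. The long battery lies in the bay, the steel weight is on it, the screw dish is behind the phone and the amber jar is between the phone and the jig.

| Item | Last check | Allowed |
|---|---|---|
| Long battery | Looked centred and level in the bay (top view before the weight went on, no numeric measurement) | ±10 mm along, ±12 mm across |
| Weight | Top corners within about 4 mm of a centred block; upright | ±12 mm along, ±10 mm across |
| Dish | 122.6 mm ahead of the phone's centre (gap about 18 mm), 1 mm off the centre line; upright | gap 5–35 mm, ±15 mm |
| Jar | 104 mm from the phone's centre, 106 mm from the jig's, within 4 mm of both cross lines; upright | at most 121 mm, ±27 mm |

- **Released:** everything was let go and the arm was clear of the scene at the end.
- **Left alone:** I never touched the short battery, spool, parts box or tip-cleaner pot, but did not re-measure them at the end.
- **Check that disagreed:** the automatic circle fit for the dish and jar gave wrong diameters (87 and 51 mm instead of 54 and 38). I discarded it and read their centres from the enlarged crops, where the sizes fit.
- **Contact forces:** readings while gripping and setting things down peaked at about 10 N, well under the limits.

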